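Tuck the edging strip under the cover sheet of a printing board and hold it down

TASK

Fit the edging strip to the printing board for pinning: lay its flange flat on the bare front part of the board and slide the flange in under the front edge of the cover sheet, without lifting the sheet, until you feel it come up against the packing hidden underneath, with the ends of the strip flush with the sides of the board. Finish while still holding the strip, kept pushed home against the packing and pressed down flat on the board with a firm 10 N or so, and leave the other things on the table where they are.

Things in the scene. Friction and masses are not known exactly. Their poses are not given: they have to be found in the camera images.
- board: plywood base of the printing board, fixed to the table, 300 mm deep (its x) x 200 mm wide (its y), 18 mm thick; origin under its centre, x points away from the robot, z up. Its bare front part runs from x = -150 mm to the front edge of the cover sheet at x = -30 mm; the cover sheet covers the rest
- board_lip (a point): middle of the front edge of the cover sheet when shut, at its underside: 7 mm above the board's top face, so there is a 7 mm high slot under it. Same axes as the board; the slot runs in along +x and is open over the full 200 mm width
- rail: low hinge rail fixed along the board's far edge; origin in the board's frame at x = 140 mm, z = 18 mm, same axes. It carries the packing, a flat 6.5 mm board under the cover sheet, screwed through slots: its straight front edge, hidden, lies parallel to the sheet's front edge and 20 to 40 mm behind it, differently each time. It is firm and does not yield to pushes of 25 N
- cover (a joint): cover sheet: brown hardboard, 160 x 200 x 4 mm, 0.22 kg, its top face 11 mm above the board's top face, hinged along its far edge; it lies shut by its weight alone. 0 = shut; grows as it is lifted (rad; 0.01 is 1.6 mm at the front edge)
- strip_nosing (a point): centre of the strip's wooden nosing, 19 mm above the strip's underside. Strip: 200 mm long (y), 0.13 to 0.21 kg; nosing 12 mm thick (x), 38 mm high, to grip across; at its foot a flat aluminium flange 3 mm thick reaches 80 mm from the nosing's face along +x. It lies flat on the table left or right of the board, z up. Friction on the board about 0.5 to 0.7: it drags if pressed while sliding
- edge_left (a point): free edge of the flange, mid-thickness (1.5 mm up), 86 mm along x from the nosing's centre and 95 mm to its left (+y)
- edge_right (a point): the same point of the free edge, 95 mm to the right (-y)
- block_a: carved wooden printing block, 110 x 70 mm, 56 mm high, with a handle ridge; origin under its centre; leave alone
- block_b: smaller carved printing block, 70 x 60 mm, 56 mm high, on the left; origin under its centre; leave alone
- hammer: hammer 240 mm long, lying on the table on the right, 30 mm high or less; leave alone
- jar: amber glass jar, 64 mm wide, 85 mm high; origin under its centre; leave alone
- pin_bowl: small steel bowl, 70 mm wide, 30 mm high; origin under its centre; leave alone
- tray: wooden colour tray with a blue inking pad, 200 x 170 mm, 45 mm high, fixed; on the other side of the board from the strip; origin under its centre
Mind the look-alikes: they are no part of the job. Leave any blue or pink look-alike of the part that bears strip_nosing alone.

How it is judged:
By the outcome, as a careful person would: the job done as asked, in the order asked, and still so for the second after the job is handed in, while the arm keeps its last pose, push and grip.
It also fails if it takes over 48 s, if anything falls off the work surface, if the arm or the gripper's body presses on something with over 40 N, if the wrist force passes 120 N, or if a joint passes its speed limit or range.

ROBOT

A 6-joint arm with a two-finger parallel gripper is mounted at the origin on the work surface. World frame = base frame: x ahead of the robot, y to its left, z up, the work surface at z = 0. Lengths are in m, angles in rad, forces in N, time in s.
With the tool pointing down it reaches from about 0.425 to 0.925 m from the base axis. Payload 12.5 kg.
Tool frame: the origin (TCP) lies midway between the tips of the shut fingers; the grasp point (between the pads) lies 19 mm behind it; y points along the fingers, z is the direction in which the jaws open and shut, and the axes are right-handed (so a half turn about y gives the same grasp; the last joint's range is limited). The gripper opens to 85 mm and grips with 20 to 120 N. Pads are 22 mm wide; open, the fingers measure 114 mm over their backs; the gripper's body (76 mm by 85 mm) begins 54 mm behind the grasp point. The pads swing forward as they close: fully open they stand 13 mm farther back than shut.
Start: joints at [1.193, 0.491, 1.559, -0, 1.092, -0.106], TCP at [0.168, 0.602, 0.231] pointing down, gripper open.
Joint ranges: [-3.1, 3.1], [-0.84, 2.19], [0.05, 2.79], [-1.13, 4.28], [0.06, 2.93], [-2.69, 2.69]. Speed limits (rad/s): [2.22, 2.22, 2.79, 3.14, 3.14, 3.14].

INTERFACE

Orientations are given as a rotation vector (axis times angle).
In Python, from station import readout, optics, manip gives the robot as it stands.
- The arm moves only by the shell command python3 -m jog 'ROWS' [OPENING] [FORCE]. ROWS is JSON, a list of rows, each a list of 2 entries, a list of its own where there are three numbers: the shift along the tool's x, y, z in m, then the turn, a rotation vector about the tool's x, y, z in rad. In form: [[[x, y, z], [rx, ry, rz]], ...]. A call has 1 to 5 rows; each row shifts and turns the commanded pose from where the row before left it, along the tool's axes as they then stand; what a row does not reach is not made up. A row lasts 1/12 s, in which the tool goes at most 41.7 mm and 7.16 degrees, less where a joint would pass 70% of its speed; a pose out of reach is approached as far as the arm can. A call is refused whole if a number of a shift passes 0.0417 or a number of a turn 0.125, either way. A call with a gripper value outside its range is refused whole. OPENING is the opening, from 0 (shut) to 1 (fully open), set as the call begins (- or left out, the last holds). The fingers move at their own pace and stop on an object; FORCE is the grip in N (left out, the last holds). Time passes only in rows, so rows that do not move let the fingers close. It gives the time, the measured TCP pose, the force and the opening at its end, in the units of the state.
- readout.observe(): the state, without advancing time (a new reading comes with each control period).
- optics.read_camera(name): name is "side" or "top" or "wrist"; returns a dict with "frame" (420x560x3 uint8, blue, green, red), "fx", "fy", "cx", "cy" (pixels), "R" (3x3) and "t" (3): a world point X has camera coordinates R X + t. Camera axes: x right, y down, z forward; pixel columns grow to the right and rows downward; lengths in m; the calibration is good to about 2 mm. The wrist camera is an equidistant fisheye: a pixel r from the principal point sees the ray r / f radians off the axis. A picture is of the moment at which its call begins. There is no depth.
- manip.hand_in(): hands the job in, once; it reports no verdict.
The state is a dict: "clock": time; "joint_positions": joint angles; "joint_vel": joint speeds; "joint_efforts": joint torques, N m; "position": TCP position; "orientation": TCP orientation; "wrist_force": force on the tool from outside, world axes, zero at the start; "ft_torque": the same for the moment, N m; "gripper_width": opening from 0.0 (shut) to 1.0 (fully open).
Only numpy, scipy, OpenCV 4.12 (cv2) and the standard library are available. Lean on these libraries where they do the work, as an engineer would, in place of code of your own. Each camera call takes 0.05 s, during which the arm holds its last target. There are 200 camera calls.

## Working session

There is one attempt and no reset: what is moved stays moved. The work goes in short steps, Python scripts to look and compute and a shell command to move; the robot and the scene stay as the last step left them, time stands still between calls to the robot, and variables do not carry over. Pictures are saved under pics/ and viewed, about 8 in all and at most 12, crops included, and the job is handed in when it is done.

```bash
ls; mkdir -p pics
python3 - <<'E'
from station import readout, optics
import cv2,numpy as np
s=readout.observe()
for k,v in s.items(): print(k,np.round(v,4))
for n in("top","side"):
    c=optics.read_camera(n); cv2.imwrite(f"pics/{n}0.png",c["frame"]); print(n,c["fx"],c["fy"],c["cx"],c["cy"],np.round(c["R"],4).tolist(),c["t"])
E
```

```text
pics
clock 0.0
joint_positions [ 1.1934  0.4916  1.5595 -0.      1.0917 -0.1056]
joint_vel [ 0.0004  0.0006  0.     -0.0005 -0.0003  0.0003]
joint_efforts [ 8.00000e-04 -6.18444e+01 -2.61604e+01 -1.00000e-04  4.00000e-03
  0.00000e+00]
position [0.1677 0.6018 0.2307]
orientation [-1.5614  0.2136 -0.2132]
wrist_force [ 0.2493  0.4709 -0.3344]
ft_torque [-0.0135  0.058  -0.0054]
gripper_width 1.0005
top 476.8069323735998 476.8069323735998 280.86776762525636 214.6375110997971 [[0.0107, -0.9998, -0.015], [-0.9901, -0.0085, -0.1398], [0.1396, 0.0164, -0.9901]] [-0.06102881  0.44342539  1.63965749]
side 389.73482499016416 389.73482499016416 271.34181326354656 203.03677815451923 [[-0.9655, 0.2601, -0.01], [0.1546, 0.5423, -0.8258], [-0.2094, -0.7989, -0.5638]] [0.46386322 0.01947624 1.12303385]
```

View pics/top0.png

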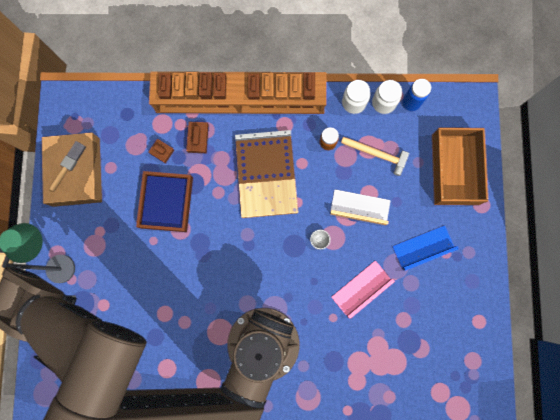

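View pics/side0.png

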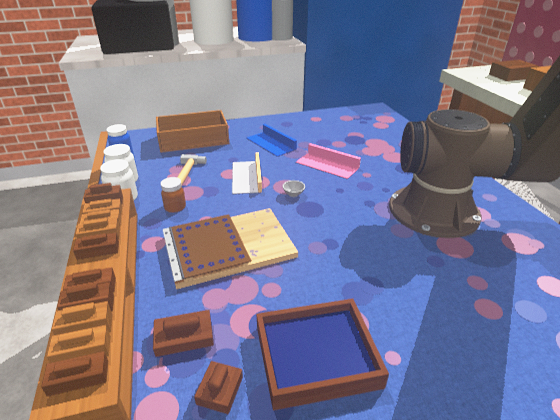

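Candidates: white flange with a wooden nosing (top view px 360,207), a blue one (423,247) and a pink one (362,289). The white/aluminium one with wooden nosing fits the description. I'll confirm it in an enlarged crop.

Run:
```python
import cv2,numpy as np
t=cv2.imread("pics/top0.png");s=cv2.imread("pics/side0.png")
a=cv2.resize(t[122:224,230:398],None,fx=4.7,fy=4.7,interpolation=cv2.INTER_CUBIC)
cv2.imwrite("pics/topc.png",a)
b=cv2.resize(s[145:290,155:305],None,fx=4,fy=4,interpolation=cv2.INTER_CUBIC)
cv2.imwrite("pics/sidec.png",b)
```

```text
(no output)
```

View pics/topc.png

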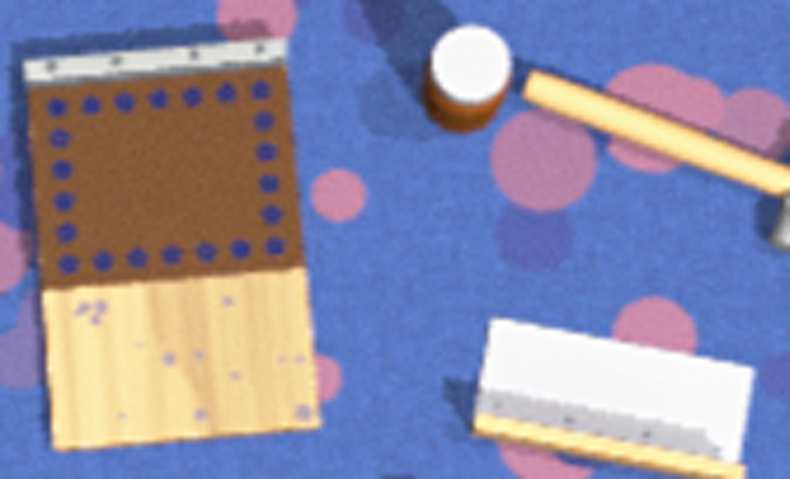

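View pics/sidec.png

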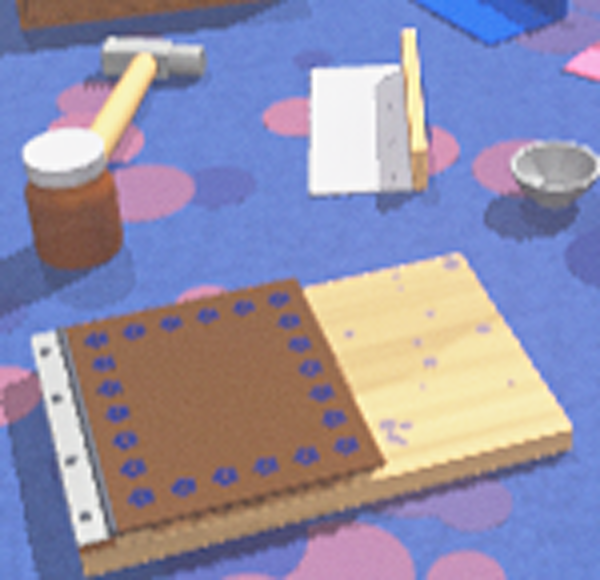

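The white strip with the wooden nosing, right of the board, is the one. In the enlarged top crop its free flange edge runs (490,318)-(753,368) and its nosing top (474,433)-(742,480). The board's front corners are (54,450) and (320,428).

```bash
cat > h.py <<'E'
import numpy as np, cv2
from scipy.spatial.transform import Rotation as Ro
from scipy.optimize import least_squares
from station import readout, optics
def proj(c,X):
    p=np.asarray(X)@np.array(c["R"]).T+np.array(c["t"])
    return np.c_[c["fx"]*p[:,0]/p[:,2]+c["cx"], c["fy"]*p[:,1]/p[:,2]+c["cy"]]
def projf(c,X):
    p=np.asarray(X)@np.array(c["R"]).T+np.array(c["t"])
    r=np.hypot(p[:,0],p[:,1]); k=np.arctan2(r,p[:,2])/r
    return np.c_[c["fx"]*p[:,0]*k+c["cx"], c["fy"]*p[:,1]*k+c["cy"]]
def place(q,P):
    P=np.asarray(P,float); c,s=np.cos(q[2]),np.sin(q[2])
    return np.c_[q[0]+c*P[:,0]-s*P[:,1], q[1]+s*P[:,0]+c*P[:,1], P[:,2]]
def fit(obs,q0):
    # obs: list (cam,projfn,model pts m,pixels)
    f=lambda q: np.concatenate([(pf(c,place(q,P))-px).ravel() for c,pf,P,px in obs])
    r=least_squares(f,q0,loss="soft_l1"); return r.x,f(r.x).reshape(-1,2)
E
python3 - <<'E'
from h import *
T=optics.read_camera("top");S=optics.read_camera("side")
ct=lambda a:np.array([230,122])+(np.array(a)+.5)/4.7-.5
cs=lambda a:np.array([155,145])+(np.array(a)+.5)/4-.5
B=np.array([[-150,100,18],[-150,-100,18],[-30,100,29],[-30,-100,29]])/1e3
bt=ct([[54,450],[320,428],[43,290],[303,268]]);bs=cs([[572,432],[461,253],[384,464],[300,280]])
Pt=np.array([[86,100,3],[86,-100,3],[-6,100,38],[-6,-100,38],[6,100,38]])/1e3
st=ct([[490,318],[753,368],[474,433],[742,480],[476,414]])
Ps=np.array([[86,100,3],[86,-100,3],[-6,100,0],[-6,100,38],[6,-100,38]])/1e3
ss=cs([[310,194],[312,68],[427,188],[427,152],[403,30]])
for n,o in (("board",[(T,proj,B,bt),(S,proj,B,bs)]),("strip",[(T,proj,Pt,st),(S,proj,Ps,ss)])):
    for oo in (o,o[:1],o[1:]):
        q,r=fit(oo,[.6,0,0]); print(n,np.round(q,4),np.round(r,1).tolist() if oo is o else "")
E
```

```text
board [ 5.944e-01 -5.000e-04  8.660e-02] [[-0.6, -0.4], [-0.8, -0.1], [-0.8, -0.2], [0.2, 0.1], [0.2, -1.0], [0.2, -0.1], [0.2, -0.5], [-0.8, -1.2]]
board [ 0.5938 -0.0017  0.094 ] 
board [0.595  0.0016 0.0819] 
strip [ 0.4372 -0.3282 -0.1862] [[0.2, 0.3], [-0.5, 0.3], [-0.2, -0.6], [-0.4, 0.4], [-0.0, 0.1], [-0.2, -0.7], [-0.3, 0.1], [0.3, 0.1], [0.0, -1.3], [-0.6, -0.3]]
strip [ 0.4377 -0.3292 -0.1778] 
strip [ 0.4371 -0.3251 -0.1959]
```

```bash
cat > plan.py <<'E'
from h import *
import sys
def pose():
    s=readout.observe(); return np.array(s["position"]),Ro.from_rotvec(s["orientation"]),s
def rows(p,R,wps,n):
    """wps: (pos,Rot) target; n rows; arc-free straight interpolation; prints rounded rows in tool axes"""
    out=[]
    pt,Rt=wps; rv=(R.inv()*Rt).as_rotvec()/n
    for i in range(n):
        d=R.inv().apply((pt-p)/(n-i)); d=np.round(d,4); t=np.round(rv,4)
        out.append([d.tolist(),t.tolist()]); p=p+R.apply(d); R=R*Ro.from_rotvec(t)
    return out,p,R
def tooldown(yaw): # tool y down, tool z at heading yaw
    z=np.array([np.cos(yaw),np.sin(yaw),0]); y=np.array([0,0,-1.]); return Ro.from_matrix(np.c_[np.cross(y,z),y,z])
E
python3 - <<'E'
from plan import *
p,R,s=pose(); print(R.as_matrix().round(3))
z=R.as_matrix()[:,2]; print("heading z",np.arctan2(z[1],z[0]), "az",np.arctan2(p[1],p[0]))
for y in(-.187,-.187+np.pi): print(y,(R.inv()*tooldown(y)).as_rotvec().round(3))
print("strip az",np.arctan2(-.328,.437), np.hypot(.437,.328))
E
```

```text
[[ 0.963 -0.     0.268]
 [-0.268 -0.001  0.963]
 [-0.    -1.    -0.001]]
heading z 1.2990143551679045 az 1.2990700020278032
-0.187 [1.000e-03 1.486e+00 0.000e+00]
2.9545926535897933 [ 0.000e+00 -1.656e+00 -1.000e-03]
strip az -0.643867140987772 0.5464000366032199
```

```bash
cat >> plan.py <<'E'
def const_row(p,R,pt,Rt,n):
    w=(R.inv()*Rt).as_rotvec()/n; M=sum(Ro.from_rotvec(w*i).as_matrix() for i in range(n))
    d=np.linalg.solve(M,R.inv().apply(np.array(pt)-p)); return d.round(4).tolist(),w.round(4).tolist()
E
python3 - <<'E'
from plan import *
p,R,s=pose(); print(const_row(p,R,[.437,-.328,.16],tooldown(-.187),30))
E
```

```text
([0.0339, 0.0024, -0.0104], [0.0, 0.0495, 0.0])
```

```bash
python3 -m jog '[[[0.0339,0.0024,-0.0104],[0,0.0495,0]],[[0.0339,0.0024,-0.0104],[0,0.0495,0]],[[0.0339,0.0024,-0.0104],[0,0.0495,0]],[[0.0339,0.0024,-0.0104],[0,0.0495,0]],[[0.0339,0.0024,-0.0104],[0,0.0495,0]]]' 1
for i in 1 2 3 4 5; do python3 -m jog '[[[0.0339,0.0024,-0.0104],[0,0.0495,0]],[[0.0339,0.0024,-0.0104],[0,0.0495,0]],[[0.0339,0.0024,-0.0104],[0,0.0495,0]],[[0.0339,0.0024,-0.0104],[0,0.0495,0]],[[0.0339,0.0024,-0.0104],[0,0.0495,0]]]'; done
python3 - <<'E'
from h import *
c=optics.read_camera("wrist"); cv2.imwrite("pics/w1.png",c["frame"]); print(readout.observe()["orientation"],c["fx"],c["cx"],c["cy"])
P=np.array([[86,100,3],[86,-100,3],[-6,100,38],[-6,-100,38],[6,100,38],[6,-100,38]])/1e3
print(projf(c,place([.4372,-.3282,-.1862],P)).round(1).tolist())
E
```

```text
clock: 0.62
position: [0.3077, 0.4914, 0.2191]
orientation: [-1.532, 0.409, -0.409]
wrist_force: [0.5, 0.5, -1.2]
gripper_width: 0.999
clock: 1.03
position: [0.4152, 0.3507, 0.2071]
orientation: [-1.486, 0.601, -0.601]
wrist_force: [0.8, -0.3, -0.0]
gripper_width: 0.999
clock: 1.45
position: [0.4849, 0.1882, 0.1952]
orientation: [-1.421, 0.792, -0.792]
wrist_force: [0.9, 1.0, -0.7]
gripper_width: 1.003
clock: 1.87
position: [0.5126, 0.0134, 0.1831]
orientation: [-1.339, 0.98, -0.981]
wrist_force: [0.7, -0.3, -0.3]
gripper_width: 0.998
clock: 2.28
position: [0.4967, -0.1628, 0.1711]
orientation: [-1.236, 1.165, -1.166]
wrist_force: [-0.3, -0.2, -0.1]
gripper_width: 0.997
clock: 2.7
position: [0.4381, -0.3297, 0.1591]
orientation: [-1.114, 1.347, -1.347]
wrist_force: [0.9, 0.1, -0.3]
gripper_width: 1.001
[-1.1118188   1.35041373 -1.35201691] 325.19226210127806 278.7932883810334 203.92028576224524
[[370.9, 81.4], [358.1, 276.7], [269.7, 74.7], [271.7, 296.6], [284.9, 74.6], [284.2, 296.6]]
```

View pics/w1.png

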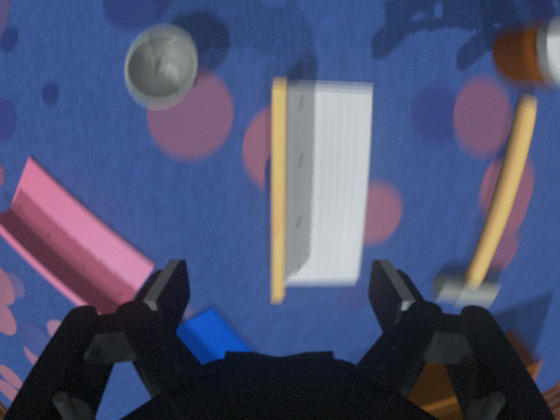

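Wrist view: wooden nosing from (273,78) to (271,303), white flange to its right with its free edge (372,84)-(358,285). I'll refine it from a settled picture with colour masks.

Run:
```python
from plan import *
c=optics.read_camera("wrist"); f=c["frame"]; cv2.imwrite("pics/w2.png",f)
hsv=cv2.cvtColor(f,cv2.COLOR_BGR2HSV)
m=cv2.inRange(hsv,(10,70,120),(30,255,255)); m[:, :240]=0; m[:,320:]=0
y=cv2.findContours(m,0,1)[0]; y=max(y,key=cv2.contourArea); print("nosing",cv2.approxPolyDP(y,4,True)[:,0].tolist(),cv2.boundingRect(y))
m=cv2.inRange(hsv,(0,0,110),(180,60,255)); m[:, :275]=0; m[:60]=0; m[320:]=0; m[:,400:]=0
w=max(cv2.findContours(m,0,1)[0],key=cv2.contourArea); print("flange",cv2.approxPolyDP(w,5,True)[:,0].tolist(),cv2.boundingRect(w))
p,R,s=pose(); print(p,np.round(c["R"],3).tolist(),c["t"], "tcp px",projf(c,[p,p+[0,0,-.1]]))
cv2.imwrite("pics/w2c.png",cv2.resize(f[60:320,230:400],None,fx=2.3,fy=2.3,interpolation=cv2.INTER_CUBIC))
```

```text
nosing [[275, 70], [276, 289], [285, 291], [287, 71]] (273, 70, 16, 222)
flange [[373, 76], [288, 73], [288, 290], [277, 292], [275, 247], [277, 292], [288, 290], [289, 274], [362, 270], [366, 232], [377, 231], [367, 230], [371, 175], [379, 173], [371, 171]] (275, 73, 105, 220)
[ 0.43706536 -0.33180977  0.15871053] [[0.981, -0.193, 0.001], [-0.185, -0.936, 0.298], [-0.057, -0.293, -0.955]] [-0.49234485 -0.24943658  0.23620389] tcp px [[280.24609694 261.21678274]
 [279.57518805 201.54323753]]
```

View pics/w2c.png

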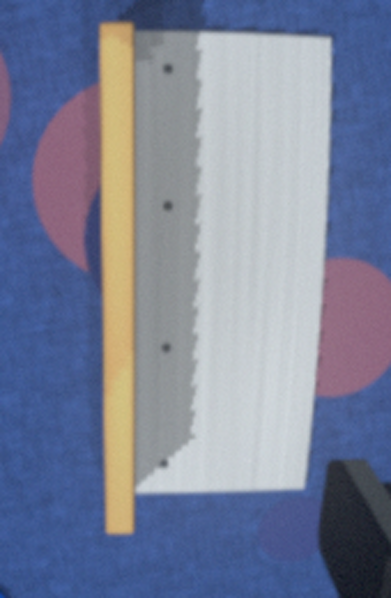

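Run:
```python
from plan import *
c=optics.read_camera("wrist")
P=np.array([[-6,100,38],[6,100,38],[-6,-100,38],[6,-100,38],[86,100,3],[86,-100,3]])/1e3
px=np.array([230,60])+(np.array([[100,23],[134,23],[106,534],[134,534],[332,37],[305,490]])+.5)/2.3-.5
q,r=fit([(c,projf,P,px)],[.437,-.328,-.187]); print(q,r.round(1).tolist())
p,R,s=pose(); n=q[:2]
print(const_row(p,R,[n[0],n[1],.07],tooldown(q[2]),4), const_row(p,R,[n[0],n[1],.005],tooldown(q[2]),6))
```

```text
[ 0.44018706 -0.32649716 -0.183816  ] [[-0.1, -0.7], [0.3, -0.8], [-0.1, 0.9], [0.4, 0.8], [-0.3, 0.4], [-0.2, -0.2]]
([-0.0009, 0.0222, 0.0004], [0.0001, -0.0015, -0.0001]) ([-0.0006, 0.0256, 0.0003], [0.0001, -0.001, -0.0001])
```

```bash
python3 -m jog '[[[-0.001,0.025,0.0002],[0,-0.001,0]],[[-0.001,0.025,0.0002],[0,-0.001,0]],[[-0.001,0.025,0.0002],[0,-0.001,0]],[[-0.001,0.025,0.0002],[0,-0.001,0]],[[-0.001,0.025,0.0002],[0,-0.001,0]]]' 0.6
python3 -m jog '[[[0,0.01,0],[0,0,0]],[[0,0.008,0],[0,0,0]],[[0,0.006,0],[0,0,0]],[[0,0,0],[0,0,0]],[[0,0,0],[0,0,0]]]'
python3 -m jog '[[[0,0,0],[0,0,0]],[[0,0,0],[0,0,0]],[[0,0,0],[0,0,0]],[[0,0,0],[0,0,0]],[[0,0,0],[0,0,0]]]' 0 60
python3 -m jog '[[[0,0,0],[0,0,0]],[[0,0,0],[0,0,0]],[[0,0,0],[0,0,0]]]' 0 90
python3 - <<'E'
from plan import *
c=optics.read_camera("wrist"); cv2.imwrite("pics/w3.png",c["frame"])
p,R,s=pose(); print(R.as_matrix().round(3),s["wrist_force"],s["ft_torque"])
E
```

```text
clock: 3.27
position: [0.4412, -0.3222, 0.0334]
orientation: [-1.119, 1.34, -1.34]
wrist_force: [0.7, 0.1, -0.2]
gripper_width: 0.599
clock: 3.68
position: [0.4411, -0.3234, 0.011]
orientation: [-1.118, 1.34, -1.342]
wrist_force: [-0.5, -0.6, -0.5]
gripper_width: 0.6
clock: 4.1
position: [0.441, -0.3235, 0.011]
orientation: [-1.118, 1.34, -1.342]
wrist_force: [-1.2, 0.3, 6.4]
gripper_width: 0.126
clock: 4.35
position: [0.441, -0.3236, 0.0111]
orientation: [-1.118, 1.34, -1.342]
wrist_force: [-0.3, 0.4, 7.6]
gripper_width: 0.121
[[-0.18   0.001  0.984]
 [-0.984 -0.001 -0.18 ]
 [ 0.001 -1.     0.001]] [-0.46166218  0.61188684  7.36548638] [ 0.12187579  0.12559374 -0.01941643]
```

```bash
python3 -m jog '[[[0,-0.01,0],[0,0,0]],[[0,-0.02,0],[0,0,0]],[[0,-0.02,0],[0,0,0]],[[0,-0.02,0],[0,0,0]],[[0,0,0],[0,0,0]]]'
python3 - <<'E'
from plan import *
p,R,s=pose(); print(p,s["wrist_force"],s["ft_torque"],const_row(p,R,[.4686,-.0081,.081],tooldown(.0866),12))
E
```

```text
clock: 4.82
position: [0.4417, -0.3241, 0.084]
orientation: [-1.117, 1.337, -1.345]
wrist_force: [0.4, -0.6, -1.2]
gripper_width: 0.122
[ 0.44167623 -0.32413296  0.0839856 ] [ 0.41294202 -0.55830473 -1.21412852] [-0.04544809  0.01156819 -0.0141732 ] ([-0.0265, 0.0002, 0.0007], [-0.0003, -0.0223, 0.0003])
```

```bash
python3 -m jog '[[[-0.015,0,0.0007],[0,-0.012,0]],[[-0.0265,0,0.0007],[0,-0.0223,0]],[[-0.0265,0,0.0007],[0,-0.0223,0]],[[-0.0265,0,0.0007],[0,-0.0223,0]],[[-0.0265,0,0.0007],[0,-0.0223,0]]]'
python3 -m jog '[[[-0.0265,0,0.0007],[0,-0.0223,0]],[[-0.0265,0,0.0007],[0,-0.0223,0]],[[-0.0265,0,0.0007],[0,-0.0223,0]],[[-0.0265,0,0.0007],[0,-0.0223,0]],[[-0.0265,0,0.0007],[0,-0.0223,0]]]'
python3 -m jog '[[[-0.0265,0,0.0007],[0,-0.0223,0]],[[-0.0265,0,0.0007],[0,-0.0223,0]],[[-0.0115,0,0],[0,-0.0103,0]],[[0,0,0],[0,0,0]],[[0,0,0],[0,0,0]]]'
python3 - <<'E'
from plan import *
c=optics.read_camera("wrist"); cv2.imwrite("pics/w4.png",cv2.resize(c["frame"],None,fx=1.42,fy=1.42,interpolation=cv2.INTER_CUBIC))
p,R,s=pose(); z=R.as_matrix()[:,2]; print(p,np.arctan2(z[1],z[0]),R.as_matrix()[2])
E
```

```text
clock: 5.23
position: [0.4608, -0.202, 0.0796]
orientation: [-1.171, 1.268, -1.266]
wrist_force: [0.7, 0.3, -2.0]
gripper_width: 0.124
clock: 5.65
position: [0.4686, -0.0698, 0.0796]
orientation: [-1.225, 1.186, -1.184]
wrist_force: [0.8, -0.4, -2.1]
gripper_width: 0.125
clock: 6.07
position: [0.4674, -0.0069, 0.08]
orientation: [-1.25, 1.145, -1.144]
wrist_force: [0.3, 0.8, -1.7]
gripper_width: 0.124
[ 0.46751449 -0.0075677   0.08005843] 0.08679637376695537 [-9.60129428e-05 -9.99999929e-01 -3.65632821e-04]
```

View pics/w4.png

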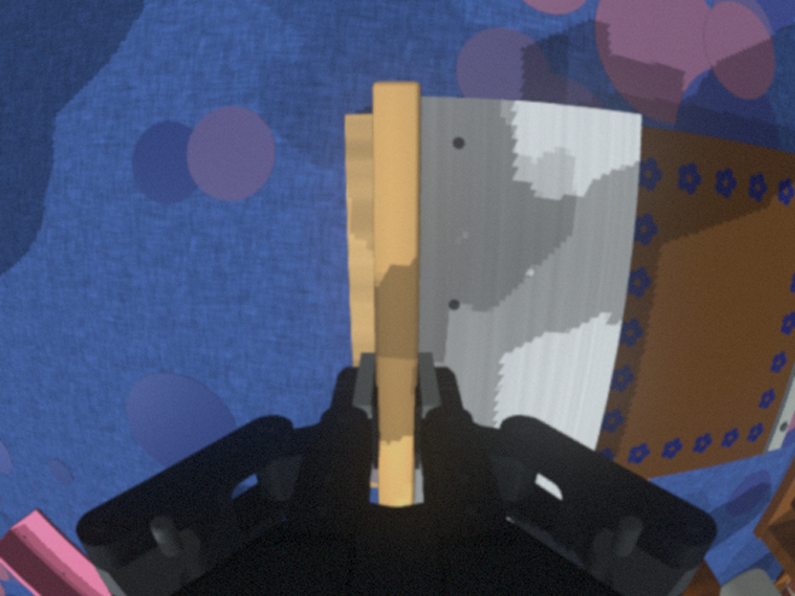

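The strip hangs over the bare board. In the picture its left end is at (374,83)-(641,114), the board's left front corner at (346,114), and the cover sides run along (641,127)-(795,152) and (615,478)-(770,450).

```bash
cat >> h.py <<'E'
def back(c,px,z,fish=True):
    px=(np.atleast_2d(px)-[c["cx"],c["cy"]])/c["fx"]
    r=np.hypot(*px.T); 
    d=np.c_[px*(np.sin(r)/r)[:,None],np.cos(r)] if fish else np.c_[px,np.ones(len(px))]
    R=np.array(c["R"]); d=d@R; o=-R.T@np.array(c["t"])
    return (o+d*((z-o[2])/d[:,2])[:,None])[:,:2]
E
python3 - <<'E'
from plan import *
c=optics.read_camera("wrist"); f=lambda a:(np.array(a)+.5)/1.42-.5
fr=back(c,f([[346,114],[350,250],[353,365]]),.018); L=back(c,f([[670,131],[720,139],[780,150]]),.029); Rr=back(c,f([[640,474],[700,463],[760,452]]),.029)
cn=back(c,f([[346,114]]),.018)
def res(q):
    loc=lambda X:np.c_[(X-q[:2])@[np.cos(q[2]),np.sin(q[2])],(X-q[:2])@[-np.sin(q[2]),np.cos(q[2])]]
    return np.r_[loc(fr)[:,0]+.15,loc(cn)[:,1]-.1,loc(L)[:,1]-.1,loc(Rr)[:,1]+.1]
r=least_squares(res,[.594,0,.087]); print("board",r.x,(r.fun*1e3).round(1))
zb=.069
P=np.array([[-6,100,38],[6,100,38],[86,100,3]])/1e3+[0,0,zb]
q,e=fit([(c,projf,P,f([[374,83],[419,83],[641,114]]))],[.4686,-.011,.087]); print("strip",q,e.round(1).tolist())
p,R,s=pose(); print(p)
E
```

```text
board [ 0.59657058 -0.00095302  0.1042523 ] [ 0.6  0.4 -1.  -0.3 -2.3 -2.6 -2.4  3.9  3.4  0.3]
strip [ 0.46864587 -0.01447849  0.09617935] [[-2.1, 0.1], [1.0, -0.2], [0.4, 0.0]]
[ 0.46761266 -0.00796881  0.08012822]
```

Run:
```python
from plan import *
T=optics.read_camera("top");S=optics.read_camera("side")
def edgepts(img,c,q,a,b,n=25,h=4):
    a,b=np.array(a)/1e3,np.array(b)/1e3
    t=np.linspace(.08,.92,n)[:,None]; X=a+(b-a)*t; px=proj(c,place(q,X)); d=px[-1]-px[0]; nn=np.array([-d[1],d[0]])/np.hypot(*d)
    o=np.arange(-h,h+.01,.25); 
    m=(px[:,None]+o[None,:,None]*nn).astype(np.float32)
    v=cv2.remap(cv2.GaussianBlur(img,(0,0),.7),m[...,0],m[...,1],cv2.INTER_CUBIC).astype(float)
    g=np.abs(np.gradient(v,axis=1)).sum(2); k=g.argmax(1); k=np.clip(k,1,len(o)-2); i=np.arange(n)
    den=g[i,k-1]-2*g[i,k]+g[i,k+1]; sub=np.where(den!=0,.5*(g[i,k-1]-g[i,k+1])/np.where(den==0,1,den),0)
    off=o[k]+sub*.25
    return X,px+off[:,None]*nn,nn,off
E=[("front",[-150,100,18],[-150,-100,18]),("bareL",[-150,100,18],[-30,100,18]),("bareR",[-150,-100,18],[-30,-100,18]),
("lip",[-30,100,29],[-30,-100,29]),("covL",[-30,100,29],[120,100,29]),("covR",[-30,-100,29],[120,-100,29])]
ti,si=cv2.imread("pics/top0.png"),cv2.imread("pics/side0.png")
for nm,sets in (("top",[(ti,T)]),("side",[(si,S)]),("both",[(ti,T),(si,S)])):
    q=np.array([.595,-.0005,.09])
    for it in range(3):
        obs=[(c,)+edgepts(im,c,q,a,b,h=4-it) for im,c in sets for _,a,b in E]
        f=lambda q:np.concatenate([(proj(c,place(q,X))-px)@nn for c,X,px,nn,_ in obs])
        q=least_squares(f,q,loss="soft_l1",f_scale=.3).x
    print(nm,q.round(4)); r=f(q).reshape(len(obs),-1); print(np.median(r,1).round(2),r.std(1).round(2))
```

```text
top [ 0.5935 -0.0017  0.0992]
[-0.2   0.1  -0.09  0.15 -0.02  0.08] [0.19 0.25 0.23 0.22 0.21 0.21]
side [0.5945 0.0019 0.1052]
[-0.16 -0.04 -0.23  0.09  1.43 -0.45] [0.23 0.2  0.2  0.32 0.38 0.25]
both [ 5.942e-01 -5.000e-04  9.860e-02]
[-0.38 -0.21 -0.46 -0.05 -0.33 -0.21  0.08  0.47  0.13  0.33  1.89  0.31] [0.2  0.2  0.23 0.22 0.25 0.2  0.18 0.19 0.2  0.26 0.61 0.22]
```

```bash
python3 -m jog '[[[0.0005,0.01,0.001],[0,-0.0065,0]],[[0,0.014,0.001],[0,-0.0065,0]],[[0,0.013,0],[0,0,0]],[[0,0.009,0],[0,0,0]],[[0,0.0025,0],[0,0,0]]]'
python3 -m jog '[[[0,0,0],[0,0,0]],[[0,0,0],[0,0,0]]]'
python3 - <<'E'
from plan import *
c=optics.read_camera("wrist"); f=c["frame"]; cv2.imwrite("pics/w5.png",f)
cv2.imwrite("pics/w5c.png",cv2.resize(f[40:340,220:560],None,fx=2,fy=2,interpolation=cv2.INTER_CUBIC))
p,R,s=pose(); z=R.as_matrix()[:,2]; print(p,np.arctan2(z[1],z[0]),s["wrist_force"],s["ft_torque"])
E
```

```text
clock: 6.68
position: [0.4691, -0.008, 0.0301]
orientation: [-1.256, 1.138, -1.135]
wrist_force: [-0.7, -0.5, -1.6]
gripper_width: 0.121
clock: 6.85
position: [0.4697, -0.0078, 0.0318]
orientation: [-1.255, 1.136, -1.136]
wrist_force: [-0.6, 0.8, -1.4]
gripper_width: 0.126
[ 0.46985044 -0.00777256  0.03208221] 0.09949022406166032 [ 0.51765777  0.01124095 -1.66092654] [0.05534289 0.04275366 0.02756719]
```

View pics/w5c.png

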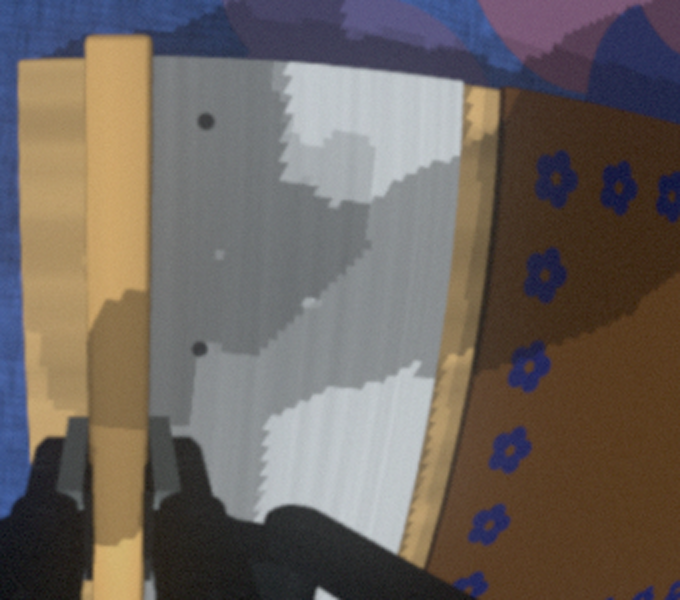

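```bash
cat > rel.py <<'E'
from plan import *
def loc(X,q=(.595,-.0007,.100)):
    X=np.atleast_2d(X)-q[:2]; c,s=np.cos(q[2]),np.sin(q[2]); return (np.c_[X@[c,s],X@[-s,c]]*1e3).round(1).tolist()
E
python3 - <<'E'
from rel import *
c=optics.read_camera("wrist"); f=lambda a:np.array([220,40])+(np.array(a)+.5)/2-.5
for n,px,z in (("board front",[[18,60],[22,250],[28,420]],.018),("lip",[[501,87],[496,200],[471,390],[427,567]],.029),("cov L",[[540,94],[600,105],[670,119]],.029),
 ("free edge",[[464,80],[458,200],[435,370],[402,550]],.024),("flange L",[[170,57],[290,62],[400,73],[462,80]],.024),("nosing L top",[[86,37],[152,37]],.059)):
    print(n,loc(back(c,f(px),z)))
p,R,s=pose(); print("tcp",loc(p[:2]))
E
```

```text
board front [[-149.1, 99.4], [-149.0, 53.1], [-149.5, 7.5]]
lip [[-31.2, 98.6], [-30.9, 70.0], [-30.5, 19.0], [-30.9, -40.2]]
cov L [[-18.5, 98.6], [3.3, 98.9], [33.9, 99.6]]
free edge [[-39.5, 99.5], [-39.5, 68.8], [-40.3, 23.1], [-38.6, -36.2]]
flange L [[-113.8, 99.0], [-85.8, 99.2], [-57.8, 99.1], [-40.1, 99.4]]
nosing L top [[-131.1, 98.5], [-119.7, 98.5]]
tcp [[-125.2, 5.5]]
```

Strip and board agree: the flange's left end is at y 99.2 against the board's 99.2, the free edge is parallel to the lip, and it sits 9 mm short of it. Next I lower it to contact.

```bash
python3 -m jog '[[[0,0.001,0],[0,0,0]],[[0,0.001,0],[0,0,0]],[[0,0,0],[0,0,0]]]'
python3 -m jog '[[[0,0.0005,0],[0,0,0]],[[0,0,0],[0,0,0]],[[0,0,0],[0,0,0]]]'
python3 -m jog '[[[0,0.0005,0],[0,0,0]],[[0,0,0],[0,0,0]],[[0,0,0],[0,0,0]]]'
python3 -c "
from station import readout as r;s=r.observe();print(s['position'],s['ft_torque'],s['wrist_force'])"
```

```text
clock: 7.2
position: [0.4697, -0.0076, 0.0299]
orientation: [-1.254, 1.135, -1.136]
wrist_force: [0.3, 0.3, -2.0]
gripper_width: 0.126
clock: 7.45
position: [0.4697, -0.0076, 0.0293]
orientation: [-1.255, 1.136, -1.135]
wrist_force: [0.2, -0.7, -0.4]
gripper_width: 0.123
clock: 7.7
position: [0.4697, -0.0077, 0.0291]
orientation: [-1.254, 1.135, -1.136]
wrist_force: [-0.9, 0.8, 5.4]
gripper_width: 0.127
[ 0.46972354 -0.00765521  0.0291021 ] [0.01887735 0.24745015 0.04770295] [-0.92701246  0.75540666  5.43459844]
```

```bash
python3 -m jog '[[[0,-0.0002,0.001],[0,0,0]],[[0,0,0.002],[0,0,0]],[[0,0,0.003],[0,0,0]],[[0,0,0.003],[0,0,0]],[[0,0,0.003],[0,0,0]]]'
python3 -m jog '[[[0,0,0.003],[0,0,0]],[[0,0,0.003],[0,0,0]],[[0,0,0.002],[0,0,0]],[[0,0,0.001],[0,0,0]],[[0,0,0],[0,0,0]]]'
python3 - <<'E'
from rel import *
p,R,s=pose(); print(p,loc(p[:2]),s["wrist_force"],s["ft_torque"])
E
```

```text
clock: 8.12
position: [0.4814, -0.0064, 0.0291]
orientation: [-1.255, 1.136, -1.135]
wrist_force: [-4.5, -0.1, 5.7]
gripper_width: 0.123
clock: 8.53
position: [0.4906, -0.0055, 0.0291]
orientation: [-1.255, 1.136, -1.135]
wrist_force: [-2.7, -0.0, 6.1]
gripper_width: 0.124
[ 0.49060748 -0.00549673  0.02910316] [[-104.3, 5.6]] [-2.74637475 -0.04312778  6.12677211] [ 0.02284327  0.40749053 -0.01623714]
```

```bash
python3 -m jog '[[[0,-0.0001,0.002],[0,0,0]],[[0,0,0.002],[0,0,0]],[[0,0,0.002],[0,0,0]],[[0,0,0.001],[0,0,0]],[[0,0,0.001],[0,0,0]]]'
for i in 1 2; do python3 -m jog '[[[0,0,0.0007],[0,0,0]],[[0,0,0.0007],[0,0,0]],[[0,0,0.0007],[0,0,0]],[[0,0,0.0007],[0,0,0]]]'; done
```

```text
clock: 8.95
position: [0.4986, -0.0047, 0.0291]
orientation: [-1.255, 1.136, -1.135]
wrist_force: [-2.6, -0.0, 6.0]
gripper_width: 0.124
clock: 9.28
position: [0.5002, -0.0044, 0.0291]
orientation: [-1.256, 1.138, -1.134]
wrist_force: [-12.0, -3.8, 11.9]
gripper_width: 0.122
clock: 9.62
position: [0.5001, -0.0044, 0.0291]
orientation: [-1.26, 1.142, -1.131]
wrist_force: [-26.6, -10.9, 21.8]
gripper_width: 0.123
```

Run:
```python
from rel import *
c=optics.read_camera("wrist"); f=c["frame"]
cv2.imwrite("pics/w6c.png",cv2.resize(f[40:340,220:560],None,fx=2,fy=2,interpolation=cv2.INTER_CUBIC))
p,R,s=pose(); print(p,loc(p[:2]),s["wrist_force"],s["ft_torque"])
```

```text
[ 0.50013726 -0.00435432  0.02910611] [[-94.8, 5.8]] [-22.66614363  -8.52663684  19.83817725] [-1.3762185   3.08856115 -0.09137421]
```

View pics/w6c.png

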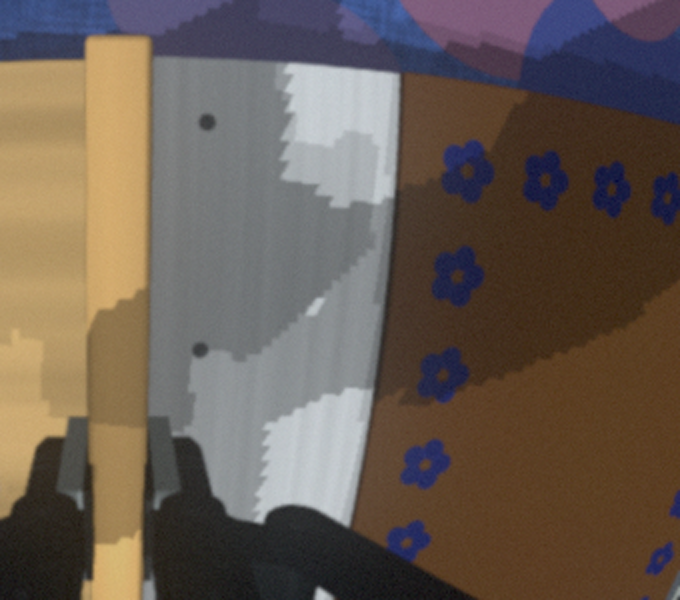

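```bash
python3 -m jog '[[[0,0,-0.001],[0,0,0]],[[0,0,-0.001],[0,0,0]],[[0,0,0],[0,0,0]],[[0,0,0],[0,0,0]]]'
python3 - <<'E'
from rel import *
p,R,s=pose(); z=R.as_matrix()[:,2]; print(p,loc(p[:2]),np.arctan2(z[1],z[0]),R.as_matrix()[2],s["ft_torque"])
E
```

```text
clock: 10.0
position: [0.5001, -0.0044, 0.0291]
orientation: [-1.257, 1.139, -1.133]
wrist_force: [-12.2, -2.9, 12.6]
gripper_width: 0.12
[ 0.50014966 -0.00438789  0.02908528] [[-94.7, 5.8]] 0.09947578672218577 [-8.72212617e-04 -9.99991142e-01 -4.11771181e-03] [-0.5732749   1.64752317 -0.08486823]
```

```bash
python3 -m jog '[[[0,-0.0001,0],[0,0,0]],[[0,0,0],[0,0,0]],[[0,0,0],[0,0,0]],[[0,0,0],[0,0,0]],[[0,0,0],[0,0,0]]]'
python3 - <<'E'
from rel import *
c=optics.read_camera("wrist"); f=lambda a:np.array([220,40])+(np.array(a)+.5)/2-.5
for n,px,z in (("lip",[[401,73],[392,200],[375,380],[352,520]],.029),("cov L",[[450,79],[540,93],[600,104],[670,119]],.029),
 ("flange L",[[160,57],[290,62],[390,71]],.021),("nosing L top",[[86,37],[152,37]],.056),("board L",[[5,61],[70,59]],.018)):
    print(n,loc(back(c,f(px),z)))
S=optics.read_camera("side")["frame"]; cv2.imwrite("pics/s2.png",cv2.resize(S[200:300,150:320],None,fx=4.6,fy=4.6,interpolation=cv2.INTER_CUBIC))
p,R,s=pose(); print(p,s["wrist_force"],s["ft_torque"],R.as_matrix()[2])
E
```

```text
clock: 10.42
position: [0.5001, -0.0044, 0.0291]
orientation: [-1.257, 1.139, -1.133]
wrist_force: [-12.5, -3.8, 10.9]
gripper_width: 0.125
lip [[-30.7, 98.5], [-31.7, 68.8], [-31.3, 24.3], [-31.1, -17.1]]
cov L [[-17.7, 98.6], [9.4, 98.8], [30.7, 99.1], [60.4, 99.5]]
flange L [[-85.6, 99.4], [-55.4, 99.5], [-30.1, 99.6]]
nosing L top [[-100.5, 98.8], [-89.1, 98.8]]
board L [[-121.3, 99.3], [-106.1, 99.3]]
[ 0.50014971 -0.00439588  0.02912045] [-12.64111038  -4.24399621  10.33160439] [-0.62311283  1.58502178 -0.10399081] [-8.77229795e-04 -9.99990992e-01 -4.15279995e-03]
```

View pics/s2.png

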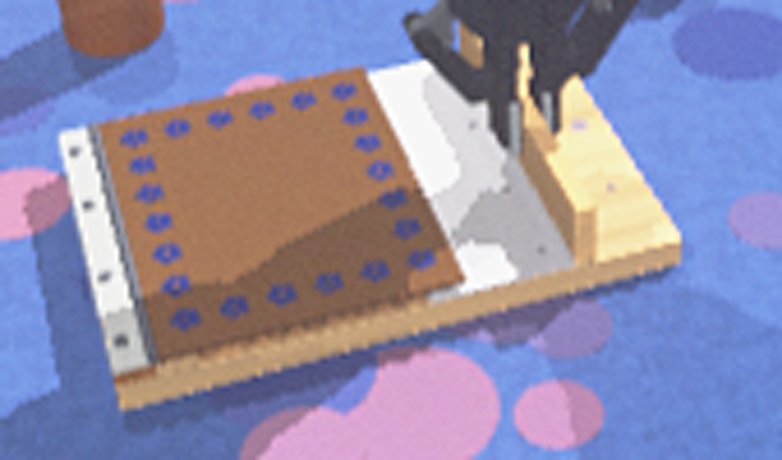

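The side view shows the sheet lying shut over the flange, and the strip's end flush with the board's side. Forces are steady, so I'm handing in.

```bash
python3 -c "
from station import manip,readout as r
s=r.observe();print(s['clock'],s['wrist_force'],s['position']);print(manip.hand_in())"
```

```text
10.5167 [-12.64111038  -4.24399621  10.33160439] [ 0.50014971 -0.00439588  0.02912045]
the job is handed in; nothing more can be done
None
```

I gripped the white strip by its wooden nosing and laid it flat on the bare front of the board. I then slid the flange under the cover sheet until it stopped against the packing, and handed in at 10.5 s still holding it.

**Last checks:**
- **Stop:** the flange's free edge stopped about 22 mm behind the sheet's front edge, inside the expected 20–40 mm. The near-zero twist at the wrist means the edge is seated square along its length.
- **Forces:** I was pushing with about 13 N and pressing down with about 10 N, and the position was steady.
- **Ends:** the flange's left end came out at 99.5 mm, against about 99.3 mm for the board's side. I could only see the left end; the right end was hidden by the gripper.
- **Sheet:** it looked shut in both camera views.

**What didn't go perfectly:**
- While I was feeling for the stop, the push briefly reached about 29 N, above the 25 N the packing is said to withstand. I backed off, and the stop position had not changed.
- The tool is tilted nose-down by about 0.2° under load.
- The wrist and overhead/side cameras disagreed by 1–3 mm on absolute positions. I checked the fit by comparing strip and board in the same picture.

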